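# Take the bore size of a worn arm-rest bushing with a telescoping gauge

## Task

The manicure arm rest wobbles: take the bore of its pedestal bushing with the middle-sized of the three telescoping gauges in the rack. Lower the gauge with its plungers locked in until its head sits on the bottom of the bore, press it gently there while you slacken the lock knob on top so that the plungers spring out to the wall, and tighten the knob again before you move the gauge. Then lift it straight out with the size kept and stand it gently back upright in the free slot of the rack, leaving everything else where it is.

Things in the scene. Friction and masses are not known exactly. Their poses are not given: they have to be found in the camera images.
- gauge_knob (a point): centre of the round knurled lock knob on top of the middle-sized gauge, 112 mm above its underside; knob 16 mm in diameter, 24 mm high. Same axes as body gauge: they turn with the handle, not with the knob. The gauge can be carried by its knob. Slackening takes about 0.03 N m, tightening 0.035 N m, and something must keep the head from turning along, else the whole gauge turns with the knob.
- gauge: the middle-sized telescoping gauge: loose, plain steel, about 0.14 kg, 124 mm tall, upright in the rack at the start. Origin: middle of its flat underside; z up along the 10 mm handle, x along the plungers. T-head 28 mm long (x), 12 mm thick (y), 14 mm high. Pressed with 11 to 20 N on the bottom of the bore (friction about 0.6) the head hardly turns along with the knob.
- tip_a (a point): outer end of the plunger on the gauge's +x side, 6.5 mm above the underside; plungers 8 mm in diameter, each pushed out by the springs with 1.6 N net when slack, held against 1.6 N when tight; travel 11 mm each
- tip_b (a point): outer end of the plunger on the gauge's -x side, like tip_a. The distance between the tips is the size that the gauge holds: 32 mm as locked at the start, 54 mm if fully sprung out.
- lock_knob (a joint): turn of the lock knob against the handle in rad: 0 is tight (as at the start), growing counter-clockwise seen from above, up to a stop at 1.3. Friction holds the plungers while it is tight; from about 0.6 on the springs overcome it and the plungers shoot out; turned back below 0.3 they are held again.
- pedestal: arm-rest pedestal, heavy and fixed: grey round foot 170 mm in diameter, column 56 mm, on levelling feet, so its height varies by 12 mm; a small black clamp screw on the column's +x side. Origin under the foot's centre, z up. Pressing on it with more than 30 N would spoil the bushing.
- bore_mouth (a point): centre of the mouth of the bore in the white nylon bushing (flange 62 mm) on top of the pedestal, 88 mm above the pedestal's origin; a plain round blind hole of about 40 mm diameter, 62 mm deep
- bore_floor (a point): centre of the flat bottom of the bore, 62 mm below bore_mouth
- rack: fixed beech rack block, 92 mm (x) by 210 mm (y), 33 mm high, origin under its centre. Three slots at y = -70, 0 and +70 mm, each 66 mm long along x, 17 mm wide along y, 25 mm deep, flat bottomed. A gauge stands in each at the start, plungers along x, sizes in any order. Not to be pressed on with more than 30 N.
- gauge_small_mid (a point): half-way up the smallest gauge of the rack (T-head 20 mm wide, 100 mm tall, handle 7 mm, knob 12 mm); loose bystander
- gauge_large_mid (a point): half-way up the largest gauge of the rack (T-head 54 mm wide, 140 mm tall, handle 11 mm, knob 18 mm); loose bystander
- polish_1: black nail-polish bottle, 28 mm in diameter, 73 mm tall, origin under its base; loose bystander
- polish_2: green nail-polish bottle, 28 mm in diameter, 73 mm tall, origin under its base; loose bystander
- remover: white remover bottle with a red cap, 66 mm in diameter, 165 mm tall, origin under its base; loose bystander
- jar: glass jar with a metal lid, 68 mm in diameter, 75 mm tall, origin under its base; loose bystander
- calliper: steel calliper lying flat, 230 mm long, 12 mm high, origin under its middle; loose bystander
- nail_file: blue nail file lying flat, 170 by 28 by 5 mm, origin under its middle; loose bystander

How it is judged:
On the way, in this order (a step that is already met when the one before it is completed fails the run):
1. the gauge's head sits on the bottom of the bore, upright, plungers still locked in (z of gauge in the frame of bore_floor below 0.003 m and horizontal distance between gauge and bore_floor below 0.008 m and angle between gauge's own z axis and vertical below 0.12 rad and distance between tip_a and tip_b below 0.035 m), for 0.2 s.
2. the knob is slack and the plungers have sprung out to the wall at the bottom of the bore (z of gauge in the frame of bore_floor below 0.006 m and horizontal distance between gauge and bore_floor below 0.008 m and angle between gauge's own z axis and vertical below 0.12 rad and distance between tip_a and tip_b between 0.0385 and 0.0417 m and value of joint lock_knob above 0.45 rad), for 0.1 s.
3. the knob is tight again with the plungers on the wall, the gauge still at the bottom of the bore (z of gauge in the frame of bore_floor below 0.006 m and horizontal distance between gauge and bore_floor below 0.008 m and angle between gauge's own z axis and vertical below 0.12 rad and distance between tip_a and tip_b between 0.0385 and 0.0417 m and value of joint lock_knob below 0.25 rad), for 0.2 s.
4. the gauge is lifted out of the bore with the size kept (z of gauge in the frame of bore_floor above 0.064 m and distance between tip_a and tip_b between 0.0385 and 0.0417 m), for 0.1 s.
At the end, for the whole second after the job is handed in: The middle-sized gauge stands released and at rest in the free slot of the rack, its underside within 4 mm of the slot's bottom and within 0.15 rad of upright, its knob within 0.25 rad of tight and its tips 38.5 to 41.7 mm apart (the bore's 40 mm) (z of gauge in the frame of rack between 0.005 and 0.012 m and x of gauge in the frame of rack between -0.025 and 0.025 m and y of gauge in the frame of rack between -0.085 and 0.085 m and angle between gauge's own z axis and vertical below 0.15 rad and distance between tip_a and tip_b between 0.0385 and 0.0417 m and value of joint lock_knob below 0.25 rad and linear speed of gauge below 0.02 m/s); the robot touches nothing.
It fails at once if the gauge presses on the pedestal with more than 30 N (contact force between gauge and pedestal above 30 N).
It fails at once if the gauge presses on the rack with more than 30 N (contact force between gauge and rack above 30 N).
It fails at once if another gauge or a bystander is moved by more than 25 mm (distance of any of gauge_small_mid, gauge_large_mid, polish_1, polish_2, remover, jar, calliper, nail_file from where it was at the start of the episode above 0.025 m).
It also fails if it takes over 72 s, if anything falls off the work surface, if the arm or the gripper's body presses on something with over 40 N, if the wrist force passes 120 N, or if a joint passes its speed limit or range.

## Robot

A 7-joint arm with a two-finger parallel gripper is mounted at the origin on the work surface. World frame = base frame: x ahead of the robot, y to its left, z up, the work surface at z = 0. Lengths are in m, angles in rad, forces in N, time in s.
With the tool pointing down it reaches from about 0.35 to 0.9 m from the base axis. Payload 8.1 kg.
Tool frame: the origin (TCP) lies at the very end of the fingers, on their centre line; the grasp point (between the pads) lies 19 mm behind it; z points along the fingers, y is the line along which they close (so a half turn about z gives the same grasp; the last joint's range is limited). The gripper opens to 92 mm and grips with 3 to 60 N. Pads are 19 mm wide; open, the fingers measure 130 mm over their backs; the gripper's body (75 mm by 190 mm) begins 47 mm behind the grasp point.
Start: joints at [1.246, 0.434, 0.025, 1.573, -0.012, 1.134, -0.075], TCP at [0.137, -0.61, 0.227] pointing down, gripper open.
Joint ranges: [-2.62, 2.62], [-0.44, 2.09], [-1.27, 1.32], [0.08, 2.57], [-1.32, 4.46], [0.12, 2], [-2.74, 2.74]. Speed limits (rad/s): [2.22, 2.22, 3.01, 3.01, 3.14, 3.14, 3.14].

## Interface

Orientations are given as a rotation vector (axis times angle).
In Python, from cell import arm gives the robot as it stands.
- The arm moves only by the tool jog_arm, never from a script. Its argument "rows" is a list of rows, each a list of 3 entries, a list of its own where there are three numbers: the shift along the world's x, y, z in cm, then the turn, a rotation vector about the world's x, y, z in degrees, then the opening, from 0 (shut) to 1 (fully open). A call has 1 to 8 rows; each row is the pose to reach, as a shift and turn from the pose commanded when the call began; what a row does not reach only later rows make up. A row lasts 1/8 s, in which the tool goes at most 62.5 mm and 10.7 degrees, less where a joint would pass 70% of its speed; a pose out of reach is approached as far as the arm can. A call with a gripper value outside its range is refused whole. The fingers move at their own pace and stop on an object; "newtons" is the grip in N (left out, the last holds). Time passes only in rows, so rows that repeat a pose let the fingers close. It gives the time, the measured TCP pose, the force, the opening and the grip force at its end, in the units of the state.
- arm.observe(): the state, without advancing time (a new reading comes with each control period).
- arm.get_image(name): name is "scene" or "top" or "wrist"; returns a dict with "img" (480x640x3 uint8, red, green, blue), "depth" (480x640 float32, m along the optical axis (not along the pixel's ray), 0 where there is no reading), "fx", "fy", "cx", "cy" (pixels), "rvec" (rotation vector, rad) and "tvec" (3), from world to camera coordinates, as OpenCV has them; the wrist camera has in their place "mount" (4x4, takes a point from camera to tool coordinates, whose origin is the TCP and whose axes are the flange's). Camera axes: x right, y down, z forward; pixel columns grow to the right and rows downward; lengths in m; the calibration is good to about 2 mm. A picture is of the moment at which its call begins: read the wrist's pose just before it.
- arm.sign_off(): hands the job in; it is judged then, once.
The state is a dict: "clock": time; "joints": joint angles; "dq": joint speeds; "joint_efforts": joint torques, N m; "position": TCP position; "ee_rot": TCP orientation; "force": force on the tool from outside, world axes, zero at the start; "ft_torque": the same for the moment, N m; "width": opening from 0.0 (shut) to 1.0 (fully open); "gripper_force": force on a finger pad.
Only numpy, scipy, OpenCV 4.12 (cv2) and the standard library are available. Lean on these libraries where they do the work, as an engineer would, in place of code of your own. Each camera call takes 0.05 s, during which the arm holds its last target. There are 200 camera calls.

## Working session

There is one attempt and no reset: what is moved stays moved. The work goes in short steps, Python scripts to look and compute and a tool call to move; the robot and the scene stay as the last step left them, time stands still between calls to the robot, and variables do not carry over. Pictures are saved under pics/ and viewed, at most 12 in all, crops included, and the job is handed in when it is done.

Besides the shell and the picture viewer there is one more tool, called after "Request:" by a JSON object that holds its "op" and its "data". jog_arm: Moves the arm, as the interface text tells. Its arguments: {"type":"object","properties":{"rows":{"type":"array","items":{"type":"array"}},"newtons":{"type":"number"}},"required":["rows"]}

```bash
mkdir -p pics
cat > h.py <<'E'
import numpy as np,cv2
from cell import arm
R=lambda v:cv2.Rodrigues(np.array(v,float))[0]
def snap(n,f=None):
    s=arm.observe(); d=arm.get_image(n)
    if f: cv2.imwrite('pics/'+f,d['img'][:,:,::-1])
    if n=='wrist':
        T=np.eye(4);T[:3,:3]=R(s['ee_rot']);T[:3,3]=s['position'];M=T@np.array(d['mount'])
    else:
        M=np.eye(4);r=R(d['rvec']);M[:3,:3]=r.T;M[:3,3]=-r.T@np.array(d['tvec']).ravel()
    z=d['depth'];v,u=np.mgrid[:480,:640]
    P=np.stack([(u-d['cx'])/d['fx']*z,(v-d['cy'])/d['fy']*z,z],-1)@M[:3,:3].T+M[:3,3]
    P[z==0]=np.nan
    return d,P,M,s
E
python3 - <<'E'
from h import *
for n in('scene','top'):
    d,P,M,s=snap(n,n+'0.png'); np.savez(n+'0.npz',P=P,img=d['img'])
    print(n,M.round(3).tolist(),d['fx'])
print(s)
E
```

```text
scene [[0.202, 0.539, -0.817, 1.591], [0.979, -0.125, 0.159, -0.244], [-0.016, -0.833, -0.554, 0.79], [0.0, 0.0, 0.0, 1.0]] 485.17848263113467
top [[0.004, -0.997, 0.077, 0.389], [-1.0, -0.005, -0.013, -0.01], [0.014, -0.077, -0.997, 1.703], [0.0, 0.0, 0.0, 1.0]] 561.5993076800312
{'clock': 0.05, 'joints': array([ 1.24642174,  0.43521159,  0.02494041,  1.57406768, -0.01157714,
        1.13397571, -0.07510014]), 'dq': array([-9.84728931e-04, -3.42358301e-04,  1.19270542e-03, -5.92224412e-04,
       -1.70113557e-05,  5.02405147e-04,  6.31675051e-04]), 'joint_efforts': array([ 3.17659418e-03, -6.69782352e+01,  9.88721251e-01, -3.15498376e+01,
       -6.07366604e-02,  3.74471373e-02, -9.90893255e-06]), 'position': array([ 0.1373252 , -0.60922609,  0.22596304]), 'ee_rot': array([-3.12082677e+00, -3.47437391e-01,  4.89092751e-04]), 'force': array([-0.58111975,  0.26983967,  0.43327637]), 'ft_torque': array([ 0.00613438, -0.03997932,  0.01509777]), 'gripper_force': 0.0, 'width': 0.9993878948259294}
```

View pics/top0.png

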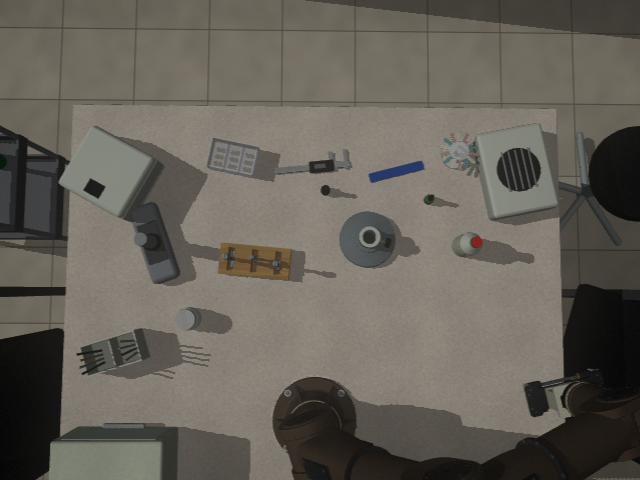

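View pics/scene0.png

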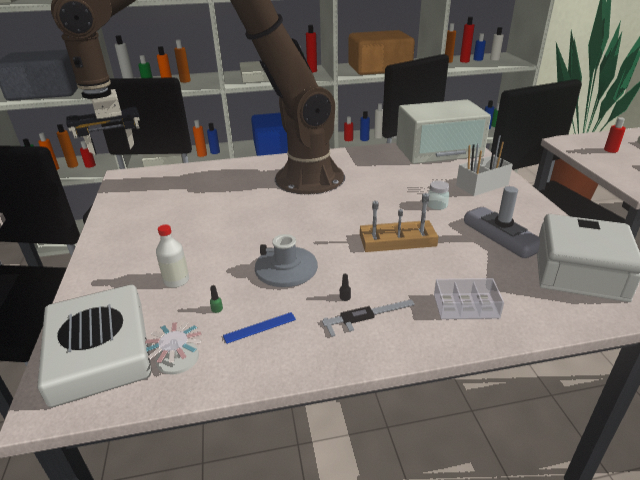

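The top view shows the rack at about (255,261) and the bushing at (370,237). In the scene view the left gauge (375,205) is the middle-sized one, i.e. the −y end slot. Next I measure.

Run:
```python
from h import *
f=np.load('top0.npz');P=f['P']
def reg(u0,u1,v0,v1,z0,z1,P=P):
    q=P[v0:v1,u0:u1].reshape(-1,3);q=q[(q[:,2]>z0)&(q[:,2]<z1)];return q
q=reg(210,300,235,285,.026,.04)
r=cv2.minAreaRect((q[:,:2]*1000).astype(np.float32));print('rack',r,np.median(q[:,2]))
a=np.deg2rad(r[2])
for b in[(210,300,235,285)]:
    q=reg(*b,.06,.2)
    n,l,_,_=0,0,0,0
    k=cv2.kmeans(q[:,:2].astype(np.float32),3,None,(3,50,1e-6),5,2)
    for i in range(3):
        g=q[k[1].ravel()==i];print('g',len(g),g.mean(0),g[:,2].max(),g[g[:,2]>g[:,2].max()-.015].mean(0))
q=reg(330,410,200,275,.075,.12);print('ped',len(q),q.max(0),q.min(0),np.median(q,0))
c,rad=cv2.minEnclosingCircle((q[:,:2]*1000).astype(np.float32));print(c,rad)
f=np.load('scene0.npz');S=f['P']
for b in[(368,384,195,212),(393,406,205,222),(416,432,190,210)]:
    q=S[b[2]:b[3],b[0]:b[1]].reshape(-1,3);q=q[(q[:,2]>.06)&(q[:,0]<.7)];print(np.nanmax(q,0),q.mean(0),q[q[:,2]>q[:,2].max()-.02].mean(0))
q=S[225:285,250:320].reshape(-1,3);q=q[q[:,2]>.075];print('ped',np.median(q,0),q.max(0),q.min(0))
```

```text
rack ((466.7435302734375, 181.8668670654297), (210.995849609375, 92.13406372070312), 84.9986801147461) 0.033756515759816974
g 51 [0.47281076 0.24922302 0.13409534] 0.15616166363494055 [0.47305573 0.25062281 0.14738597]
g 32 [0.45446962 0.11161848 0.12807542] 0.13800214053147908 [0.45473609 0.11200894 0.13269023]
g 21 [0.47379604 0.18022957 0.10399323] 0.11588202213894583 [0.47403674 0.18052119 0.1093207 ]
ped 257 [ 0.5647028  -0.12637936  0.10400684] [ 0.50374255 -0.21828986  0.07504772] [ 0.53004037 -0.16163212  0.09477787]
(530.4054565429688, -172.107177734375) 47.228233337402344
[0.46514472 0.1188062  0.13594127] [0.45926806 0.10909913 0.12142156] [0.45899956 0.10915489 0.12626633]
[0.48404631 0.18616979 0.11068855] [0.47724842 0.17819282 0.09616956] [0.47743039 0.17801365 0.10137376]
[0.48753228 0.25827585 0.15297812] [0.47842344 0.24767609 0.13156988] [0.47883842 0.24760639 0.14371988]
ped [ 0.53718433 -0.15964751  0.09111126] [ 0.56995962 -0.12753402  0.09933525] [ 0.504145   -0.22046298  0.07513919]
```

Request:
{"op": "jog_arm", "data": {"rows": [[[10,8,9],[0,0,10],1],[[16,13,9],[0,0,20],1],[[26,21,9],[0,0,36],0.6],[[26,21,9],[0,0,36],0.6],[[34,35,9],[0,0,50],0.6],[[34,35,9],[0,0,60],0.6],[[37,45,9],[0,0,72],0.6],[[37,45,9],[0,0,72],0.6]]}}

```text
clock: 1.1
position: [0.4563, -0.2528, 0.313]
ee_rot: [-2.317, -2.121, 0.0]
force: [1.1, 1.1, -0.2]
width: 0.6
gripper_force: 0.0
```

Request:
{"op": "jog_arm", "data": {"rows": [[[0,0,0],[0,0,0],0.6],[[0,0,0],[0,0,0],0.6]]}}

```text
clock: 1.35
position: [0.4554, -0.255, 0.3129]
ee_rot: [-2.322, -2.116, 0.001]
force: [-0.2, -0.5, 0.2]
width: 0.598
gripper_force: 0.0
```

Run:
```python
from h import *
d,P,M,s=snap('wrist','w1.png');np.savez('w1.npz',P=P,img=d['img'],M=M)
print(s['clock'],s['position'],s['ee_rot'],s['joints'],s['force'],M.round(3).tolist(),d['fx'])
```

```text
1.35 [ 0.45537609 -0.25498853  0.31285637] [-2.32168367e+00 -2.11593047e+00  1.20402839e-03] [ 0.74523572  0.23907197 -0.41962916  1.65958902  0.10187049  1.26516118
  0.21275852] [-0.19401798 -0.50648192  0.22387442] [[0.996, -0.089, -0.026, 0.463], [-0.093, -0.955, -0.282, -0.178], [0.0, 0.283, -0.959, 0.472], [0.0, 0.0, 0.0, 1.0]] 412.61801378943335
```

View pics/w1.png

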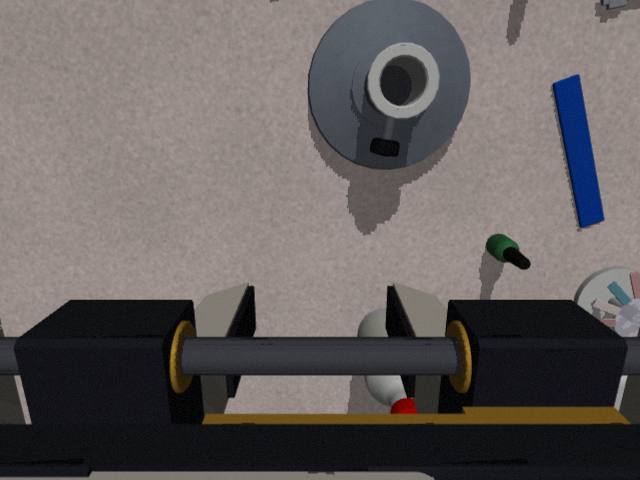

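```bash
cat >> h.py <<'E'
def bore(P,img,box,z0=.08,z1=.115):
    u0,u1,v0,v1=box;p=P[v0:v1,u0:u1].reshape(-1,3);im=img[v0:v1,u0:u1].reshape(-1,3).astype(int)
    k=(p[:,2]>z0)&(p[:,2]<z1);q=p[k]
    zt=np.median(q[:,2]);q=q[abs(q[:,2]-zt)<.003]
    c,r=cv2.minEnclosingCircle((q[:,:2]*1000).astype(np.float32))
    # inner/outer circle fits by angle
    ctr=np.array(c)/1000
    for _ in range(5):
        d=q[:,:2]-ctr;a=np.arctan2(d[:,1],d[:,0]);rr=np.hypot(*d.T);b=((a+np.pi)/(2*np.pi)*36).astype(int)%36
        I=[];O=[]
        for i in range(36):
            if (b==i).any():
                w=np.where(b==i)[0];I.append(q[w[rr[w].argmin()],:2]);O.append(q[w[rr[w].argmax()],:2])
        def fit(X):
            X=np.array(X);A=np.c_[2*X,np.ones(len(X))];s=np.linalg.lstsq(A,(X**2).sum(1),rcond=None)[0];return s[:2],np.sqrt(s[2]+s[:2]@s[:2])
        ci,ri=fit(I);co,ro=fit(O);ctr=(ci+co)/2
    return zt,c,r,ci,ri,co,ro
E
python3 - <<'E'
from h import *
f=np.load('w1.npz');print(bore(f['P'],f['img'],(350,460,30,130)))
E
```

```text
(np.float64(0.09604522527291154), (536.568115234375, -156.64163208007812), 31.082592010498047, array([ 0.53631058, -0.15662914]), np.float64(0.01985235779476276), array([ 0.53652176, -0.15650249]), np.float64(0.03082434804956936))
```

Request:
{"op": "jog_arm", "data": {"rows": [[[0,6,-2],[0,0,0],0.5],[[0,12,-4],[0,0,0],0.5],[[0,18,-6],[0,0,0],0.5],[[0,24,-7],[0,0,0],0.5],[[0,28,-7],[0,0,0],0.5],[[0,28,-7],[0,0,0],0.5],[[0,28,-7],[0,0,0],0.5],[[0,28,-7],[0,0,0],0.5]]}}

```text
clock: 2.4
position: [0.4559, 0.0234, 0.243]
ee_rot: [2.325, 2.112, -0.001]
force: [0.8, 0.2, -0.1]
width: 0.503
gripper_force: 0.0
```

Run:
```python
from h import *
d,P,M,s=snap('wrist','w2.png');np.savez('w2.npz',P=P,img=d['img'],M=M)
print(s['clock'],s['position'],s['ee_rot'],s['joints'])
```

```text
2.4 [0.45589467 0.02335999 0.24300865] [ 2.32521145e+00  2.11227475e+00 -8.82017882e-04] [ 0.35250799  0.20271508 -0.60437725  1.90128778  0.13082171  1.07675225
 -0.4004852 ]
```

View pics/w2.png

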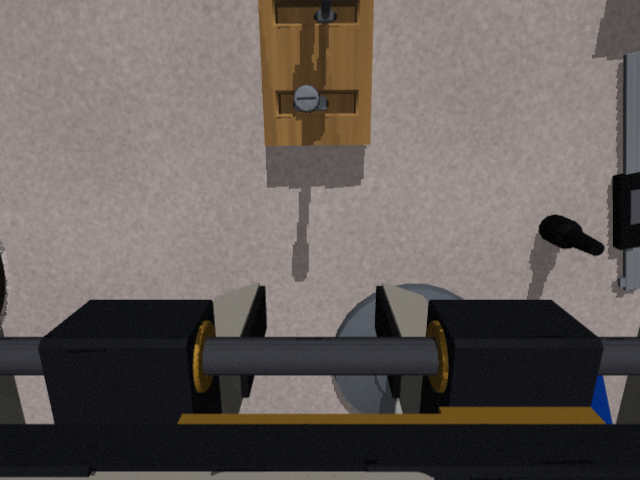

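Bore mouth: (0.5365, −0.1566, 0.096). The wrist view shows the knob of the middle gauge at (306,98), its slot spanning (278–356, 92–115), and the gripper aligned with the rack.

Run:
```python
from h import *
f=np.load('w2.npz');P=f['P'];q=P[80:120,285:335].reshape(-1,3);q=q[q[:,2]>.10]
print(len(q),q[:,2].max(),(q.max(0)+q.min(0))/2); t=q[q[:,2]>q[:,2].max()-.006];print(len(t),t.mean(0),cv2.minEnclosingCircle((t[:,:2]*1000).astype(np.float32)))
q=P[:145,230:400].reshape(-1,3);q=q[(q[:,2]>.029)&(q[:,2]<.037)]
print(np.median(q[:,2]),cv2.minAreaRect((q[:,:2]*1000).astype(np.float32)))
# slot: low points inside rack
m=(P[...,2]<.028)
for n,(u,v) in dict(a=(280,103),b=(355,103),c=(340,92),d=(340,114)).items():print(n,P[v,u])
for v in(97,103,110):print(P[v,270:365:3,2].round(3))
print(R([2.325,2.112,0]).round(3))
```

```text
571 0.1351129385404527 [0.45631896 0.11154481 0.12393544]
542 [0.45646881 0.11158608 0.13268055] ((456.4547424316406, 111.58448791503906), 8.341742515563965)
0.033936250081319286 ((464.20654296875, 133.36795043945312), (113.13548278808594, 92.42272186279297), 84.85411071777344)
a [0.42952157 0.11490096 0.01465125]
b [0.49524389 0.10826628 0.02518766]
c [0.48266927 0.11815132 0.032205  ]
d [0.48119585 0.10039447 0.03235844]
[0.034 0.034 0.035 0.022 0.009 0.008 0.009 0.008 0.132 0.134 0.133 0.133
 0.133 0.134 0.132 0.135 0.132 0.022 0.023 0.008 0.009 0.009 0.01  0.01
 0.008 0.009 0.01  0.009 0.014 0.033 0.036 0.035]
[0.034 0.035 0.033 0.023 0.008 0.008 0.009 0.009 0.13  0.132 0.133 0.132
 0.133 0.132 0.133 0.132 0.129 0.023 0.022 0.019 0.01  0.01  0.009 0.008
 0.009 0.009 0.008 0.008 0.016 0.032 0.035 0.032]
[0.035 0.034 0.034 0.025 0.009 0.009 0.01  0.01  0.009 0.023 0.129 0.133
 0.132 0.132 0.131 0.023 0.023 0.021 0.021 0.008 0.008 0.008 0.009 0.008
 0.009 0.009 0.01  0.01  0.016 0.034 0.034 0.035]
[[ 0.096  0.995  0.   ]
 [ 0.995 -0.096 -0.   ]
 [-0.     0.    -1.   ]]
```

Request:
{"op": "jog_arm", "data": {"rows": [[[0,5,0],[0,0,0],0.5],[[0.1,8.8,0],[0,0,0],0.5],[[0.1,8.8,-3],[0,0,0],0.5],[[0.1,8.8,-7],[0,0,0],0.5],[[0.1,8.8,-11],[0,0,0],0.5],[[0.1,8.8,-14],[0,0,0],0.5],[[0.1,8.8,-14.1],[0,0,0],0.5],[[0.1,8.8,-14.1],[0,0,0],0.5]]}}

```text
clock: 3.45
position: [0.4574, 0.1132, 0.103]
ee_rot: [2.322, 2.115, 0.001]
force: [0.1, 0.6, 0.7]
width: 0.501
gripper_force: 0.0
```

Request:
{"op": "jog_arm", "data": {"rows": [[[0,0,0],[0,0,0],0.1],[[0,0,0],[0,0,0],0.1],[[0,0,0],[0,0,0],0.1],[[0,0,0],[0,0,0],0.1],[[0,0,0],[0,0,0],0.1],[[0,0,0],[0,0,0],0.1]], "newtons": 25}}

```text
clock: 4.2
position: [0.4569, 0.1135, 0.1024]
ee_rot: [2.321, 2.116, 0.0]
force: [-1.0, -0.9, 6.1]
width: 0.164
gripper_force: 25.0
```

Request:
{"op": "jog_arm", "data": {"rows": [[[0,0,1],[0,0,0],0.1],[[0,0,3],[0,0,0],0.1],[[0,0,6],[0,0,0],0.1],[[0,0,10],[0,0,0],0.1],[[0,0,13.5],[0,0,0],0.1],[[0,0,13.5],[0,0,0],0.1],[[0,0,13.5],[0,0,0],0.1]]}}

```text
clock: 5.08
position: [0.4563, 0.113, 0.2366]
ee_rot: [-2.322, -2.116, 0.001]
force: [0.7, 0.1, -1.8]
width: 0.166
gripper_force: 25.0
```

Request:
{"op": "jog_arm", "data": {"rows": [[[1,-4,0],[0,0,0],0.1],[[3,-10,0],[0,0,0],0.1],[[5,-16,0],[0,0,0],0.1],[[7,-21,0],[0,0,0],0.1],[[8,-25,0],[0,0,0],0.1],[[8,-27,0],[0,0,0],0.1],[[8,-27,0],[0,0,0],0.1],[[8,-27,0],[0,0,0],0.1]]}}

```text
clock: 6.08
position: [0.5364, -0.1546, 0.2368]
ee_rot: [-2.318, -2.118, -0.0]
force: [0.2, 0.5, -0.8]
width: 0.171
gripper_force: 25.0
```

Run:
```python
from h import *
d,P,M,s=snap('wrist','w3.png');np.savez('w3.npz',P=P,img=d['img'],M=M)
print(s['clock'],s['position'],s['ee_rot'],s['joints'],s['force'],s['width'])
d,P,M,s=snap('scene');cv2.imwrite('pics/s3.png',cv2.resize(d['img'][150:330,180:420,::-1],(800,600),interpolation=2));np.savez('s3.npz',P=P,M=M,img=d['img'])
q=P[:240,240:420].reshape(-1,3);p=s['position'];q=q[(np.hypot(q[:,0]-p[0],q[:,1]-p[1])<.03)&(q[:,2]<p[2]-.005)&(q[:,2]>.11)]
for z in np.arange(.11,.23,.01):
    k=q[(q[:,2]>=z)&(q[:,2]<z+.01)]
    if len(k):print(round(z,2),len(k),k.mean(0),k.min(0),k.max(0))
```

```text
6.075 [ 0.53640429 -0.15456934  0.23683484] [-2.31846237e+00 -2.11808121e+00 -4.11812724e-04] [ 0.56705843  0.37066925 -0.51378746  1.6906842   0.1966934   1.13285391
 -0.0918975 ] [ 0.21379729  0.51879216 -0.75302004] 0.17093849475108833
0.14 5 [ 0.54795726 -0.15827895  0.14575232] [ 0.54608273 -0.16238358  0.14339059] [ 0.54903812 -0.15230278  0.14715216]
0.15 27 [ 0.54666619 -0.15733542  0.15463824] [ 0.53481703 -0.16270995  0.15006044] [ 0.5542119  -0.1516845   0.15961341]
0.16 17 [ 0.54005766 -0.15726685  0.16369444] [ 0.5354961  -0.1624804   0.16004732] [ 0.54581002 -0.15206627  0.16884098]
0.17 16 [ 0.53943116 -0.15795456  0.1749929 ] [ 0.53365564 -0.16196338  0.17055267] [ 0.54271315 -0.15388451  0.17967837]
0.18 13 [ 0.53910723 -0.15747655  0.18529116] [ 0.53567444 -0.16093146  0.18089883] [ 0.54245006 -0.15324079  0.18991903]
0.19 13 [ 0.53993622 -0.15574646  0.19498928] [ 0.53556139 -0.16032867  0.19124607] [ 0.54424109 -0.1521144   0.19990387]
0.2 18 [ 0.53949855 -0.15767093  0.20455537] [ 0.53549529 -0.16189519  0.20055377] [ 0.54505555 -0.15175624  0.2095078 ]
0.21 14 [ 0.53968361 -0.15764118  0.21494753] [ 0.53414322 -0.16134281  0.21051349] [ 0.54189454 -0.15392056  0.21831938]
0.22 18 [ 0.53885417 -0.15637481  0.22547383] [ 0.53340913 -0.1605805   0.22081203] [ 0.54475394 -0.15227462  0.2299136 ]
```

View pics/s3.png

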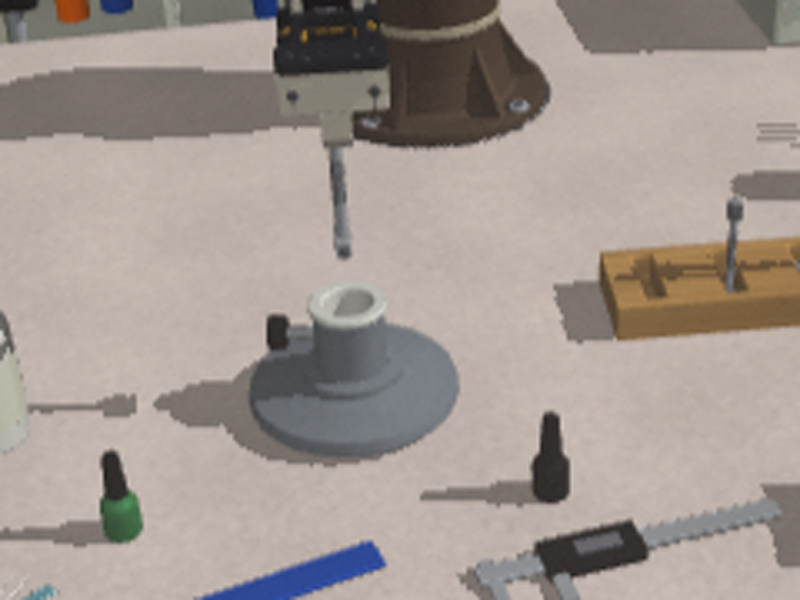

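View pics/w3.png

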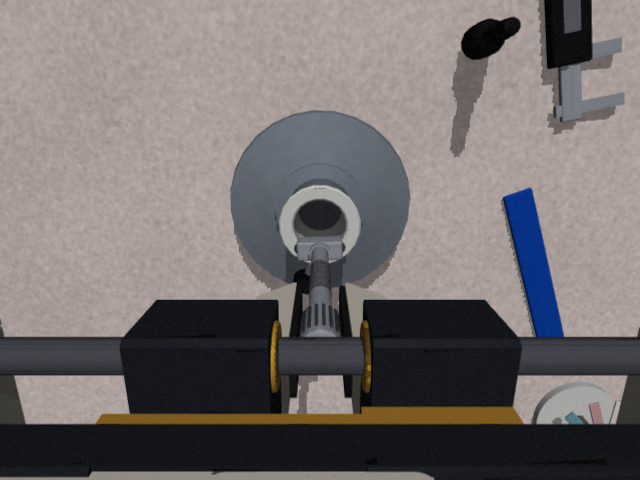

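Run:
```python
from h import *
f=np.load('w3.npz');P=f['P'];print(bore(P,f['img'],(275,370,185,262),.088,.104))
q=P[232:300,285:355].reshape(-1,3)
for z in np.arange(.13,.22,.01):
    k=q[(q[:,2]>=z)&(q[:,2]<z+.01)]
    if len(k):print(round(z,2),len(k),k.mean(0),k.min(0),k.max(0))
h=P[236:262,292:350].reshape(-1,3);h=h[(h[:,2]>.12)&(h[:,2]<.162)];print(np.sort(h[:,2])[::40]);print(cv2.minAreaRect((h[:,:2]*1000).astype(np.float32)))
```

```text
(np.float64(0.09586854683385504), (536.5172119140625, -156.72055053710938), 31.150970458984375, array([ 0.53593065, -0.16071258]), np.float64(0.02223183372999148), array([ 0.53641733, -0.15639719]), np.float64(0.03072025541289379))
0.14 107 [ 0.53618569 -0.15048688  0.14741091] [ 0.52053431 -0.15567383  0.14385995] [ 0.55196316 -0.14918523  0.14996779]
0.15 708 [ 0.53661191 -0.15440875  0.15613497] [ 0.52070641 -0.16262475  0.15004136] [ 0.55182691 -0.14911118  0.15998818]
0.16 150 [ 0.53683545 -0.15267824  0.16343273] [ 0.53066007 -0.15818365  0.16000446] [ 0.5423955  -0.14976737  0.16985066]
0.17 99 [ 0.5369013  -0.15247173  0.17500558] [ 0.53171276 -0.15551716  0.17016463] [ 0.54153858 -0.15094468  0.17964599]
0.18 102 [ 0.53670388 -0.15228687  0.18511796] [ 0.53155254 -0.15528392  0.1802417 ] [ 0.54177396 -0.15101958  0.18995491]
0.19 135 [ 0.53713902 -0.15240366  0.19509425] [ 0.53163798 -0.15653554  0.19008229] [ 0.5419754  -0.15079557  0.19998487]
0.2 151 [ 0.53707052 -0.15234589  0.20514762] [ 0.53191223 -0.15586237  0.2000412 ] [ 0.54194257 -0.15044622  0.20992093]
0.21 171 [ 0.5370919  -0.15246384  0.21512021] [ 0.5315555  -0.15709003  0.21019119] [ 0.54205332 -0.15063876  0.21995704]
[0.14385995 0.14691153 0.14878244 0.15048948 0.1517523  0.15296054
 0.15445043 0.15572384 0.15611899 0.15644178 0.15663419 0.15676295
 0.15691063 0.15705257 0.15716185 0.15728945 0.15742059 0.15757047
 0.15776262 0.15813519 0.1590132  0.16085258 0.16167391]
((536.2193603515625, -155.6956787109375), (11.888583183288574, 31.304048538208008), 85.74034118652344)
```

Request:
{"op": "jog_arm", "data": {"rows": [[[0,-0.1,-2],[0,0,0],0.1],[[0,-0.1,-3.8],[0,0,0],0.1],[[0,-0.1,-5],[0,0,0],0.1],[[0,-0.1,-6.5],[0,0,0],0.1],[[0,-0.1,-8],[0,0,0],0.1],[[0,-0.1,-9.4],[0,0,0],0.1],[[0,-0.1,-10],[0,0,0],0.1],[[0,-0.1,-10.2],[0,0,0],0.1]]}}

```text
clock: 7.18
position: [0.5367, -0.1576, 0.1348]
ee_rot: [-2.321, -2.116, 0.0]
force: [-0.1, -0.1, -0.9]
width: 0.164
gripper_force: 25.0
```

Request:
{"op": "jog_arm", "data": {"rows": [[[0,0,-0.1],[0,0,0],0.1],[[0,0,-0.2],[0,0,0],0.1],[[0,0,-0.3],[0,0,0],0.1],[[0,0,-0.4],[0,0,0],0.1],[[0,0,-0.4],[0,0,0],0.1]]}}

```text
clock: 7.8
position: [0.5367, -0.1576, 0.1311]
ee_rot: [2.322, 2.116, -0.0]
force: [-0.3, 0.1, -2.5]
width: 0.166
gripper_force: 25.0
```

Request:
{"op": "jog_arm", "data": {"rows": [[[0,0,-0.05],[0,0,0],0.1],[[0,0,-0.1],[0,0,0],0.1],[[0,0,-0.15],[0,0,0],0.1],[[0,0,-0.15],[0,0,0],0.1]]}}

```text
clock: 8.3
position: [0.5367, -0.1576, 0.1296]
ee_rot: [2.322, 2.116, -0.0]
force: [0.4, 0.6, -1.0]
width: 0.167
gripper_force: 25.0
```

Request:
{"op": "jog_arm", "data": {"rows": [[[0,0,-0.05],[0,0,0],0.1],[[0,0,-0.1],[0,0,0],0.1],[[0,0,-0.1],[0,0,0],0.1]]}}

```text
clock: 8.68
position: [0.5367, -0.1576, 0.1286]
ee_rot: [-2.322, -2.116, 0.0]
force: [-0.3, -0.2, -0.1]
width: 0.166
gripper_force: 25.0
```

Request:
{"op": "jog_arm", "data": {"rows": [[[0,0,-0.05],[0,0,0],0.1],[[0,0,-0.1],[0,0,0],0.1],[[0,0,-0.1],[0,0,0],0.1]]}}

```text
clock: 9.05
position: [0.5368, -0.1576, 0.1277]
ee_rot: [2.322, 2.116, 0.0]
force: [0.0, -0.1, 0.2]
width: 0.168
gripper_force: 25.0
```

Request:
{"op": "jog_arm", "data": {"rows": [[[0,0,-0.04],[0,0,0],0.1],[[0,0,-0.08],[0,0,0],0.1],[[0,0,-0.08],[0,0,0],0.1]]}}

```text
clock: 9.43
position: [0.5372, -0.1577, 0.1276]
ee_rot: [2.321, 2.116, 0.001]
force: [-1.9, 0.1, 7.2]
width: 0.165
gripper_force: 25.0
```

Request:
{"op": "jog_arm", "data": {"rows": [[[0,0,-0.03],[0,0,0],0.1],[[0,0,-0.06],[0,0,0],0.1],[[0,0,-0.06],[0,0,0],0.1],[[0,0,-0.06],[0,0,0],0.1]]}}

```text
clock: 9.93
position: [0.5376, -0.1577, 0.1276]
ee_rot: [2.32, 2.115, 0.002]
force: [-2.2, 0.2, 11.0]
width: 0.169
gripper_force: 25.0
```

Request:
{"op": "jog_arm", "data": {"rows": [[[0,0,-0.04],[0,0,0],0.1],[[0,0,-0.04],[0,0,7],0.1],[[0,0,-0.04],[0,0,14],0.1],[[0,0,-0.04],[0,0,21],0.1],[[0,0,-0.04],[0,0,28],0.1],[[0,0,-0.04],[0,0,28],0.1]], "newtons": 35}}

```text
clock: 10.68
position: [0.5376, -0.1579, 0.1276]
ee_rot: [1.738, 2.614, 0.001]
force: [-4.2, 0.6, 16.7]
width: 0.161
gripper_force: 35.0
```

Run:
```python
from h import *
s=arm.observe();print(s)
```

```text
{'clock': 10.675, 'joints': array([ 0.62137694,  0.50770377, -0.60126619,  1.81526172,  0.35271694,
        0.92462817,  0.26156536]), 'dq': array([-0.00623275, -0.00146759,  0.00909559,  0.00152889, -0.00888158,
       -0.00301108, -0.04219908]), 'joint_efforts': array([ -0.35978266, -53.56335998,  -7.78976619, -23.35839093,
         0.2528355 ,  -1.49544977,   0.9327355 ]), 'position': array([ 0.53764559, -0.15794386,  0.12757314]), 'ee_rot': array([1.73753173e+00, 2.61449560e+00, 6.09046876e-04]), 'force': array([-4.22693859,  0.56092   , 16.72444053]), 'ft_torque': array([-0.0258069 ,  0.94798745,  0.0024039 ]), 'gripper_force': 35.00209987163544, 'width': 0.1613578141403034}
```

Request:
{"op": "jog_arm", "data": {"rows": [[[0,0,0],[0,0,7],0.1],[[0,0,0],[0,0,14],0.1],[[0,0,0],[0,0,21],0.1],[[0,0,0],[0,0,28],0.1],[[0,0,0],[0,0,28],0.1],[[0,0,0],[0,0,28],0.1]]}}

```text
clock: 11.42
position: [0.5376, -0.158, 0.1276]
ee_rot: [1.056, 2.956, -0.001]
force: [-3.4, -0.6, 17.2]
width: 0.165
gripper_force: 35.0
```

Run:
```python
from h import *
d,P,M,s=snap('wrist','w4.png');print(s['ft_torque'],s['force'],s['joints'][6],s['ee_rot'])
d,P,M,s=snap('top');a=cv2.resize(d['img'][215:260,340:400,::-1],(800,600),interpolation=2);cv2.imwrite('pics/t4.png',a)
```

```text
[-0.20657129  1.00223433  0.02982581] [-3.37120646 -0.63427431 17.16652604] 0.6787832158527378 [ 1.05600161e+00  2.95635768e+00 -9.82070404e-04]
```

View pics/w4.png

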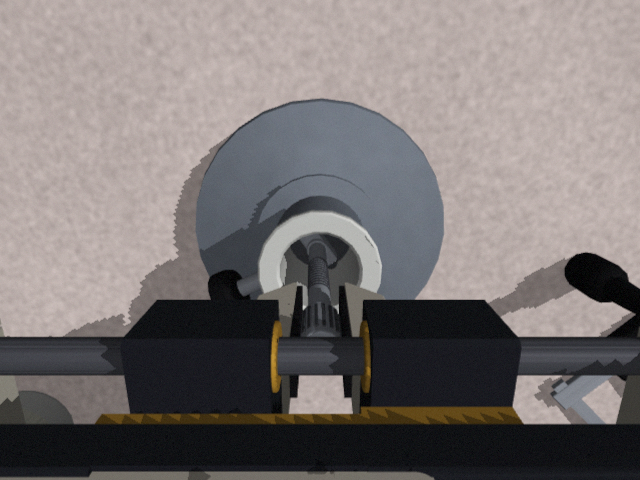

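The handle runs down into the bore around (318,245); the head is dark, so I enlarge and brighten it.

Run:
```python
import cv2,numpy as np
a=cv2.imread('pics/w4.png')[215:290,270:370];a=np.clip(255*(a/255.)**.5,0,255).astype('uint8')
cv2.imwrite('pics/w4c.png',cv2.resize(a,(800,600),interpolation=2))
```

```text
(no output)
```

View pics/w4c.png

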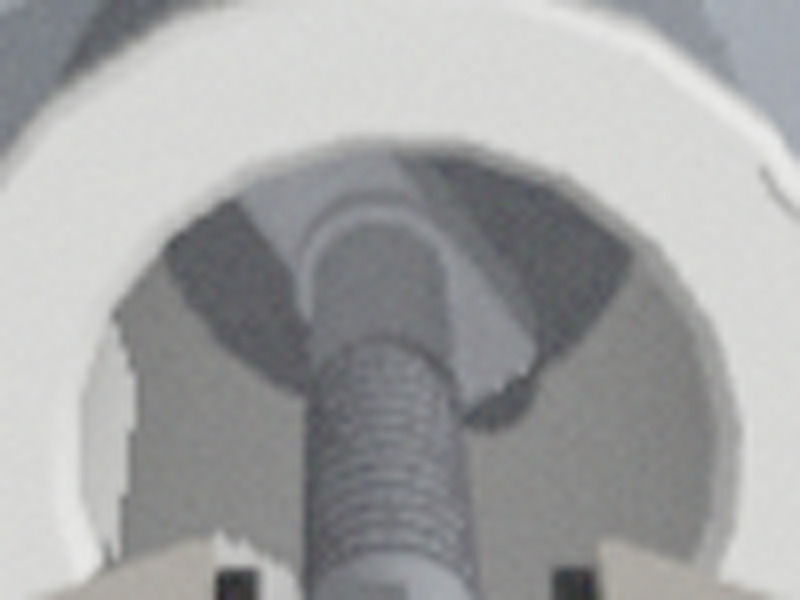

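The head has stayed put while the gripper turned about 56°, and a plunger reaches the wall at lower right. Now tighten.

Request:
{"op": "jog_arm", "data": {"rows": [[[0,0,0],[0,0,-8],0.1],[[0,0,0],[0,0,-16],0.1],[[0,0,0],[0,0,-24],0.1],[[0,0,0],[0,0,-32],0.1],[[0,0,0],[0,0,-40],0.1],[[0,0,0],[0,0,-48],0.1],[[0,0,0],[0,0,-54],0.1],[[0,0,0],[0,0,-58],0.1]]}}

```text
clock: 12.52
position: [0.5379, -0.1577, 0.1275]
ee_rot: [2.359, 2.071, 0.002]
force: [-3.2, 0.2, 14.0]
width: 0.165
gripper_force: 35.0
```

Request:
{"op": "jog_arm", "data": {"rows": [[[0,0,0],[0,0,-3],0.1],[[0,0,0],[0,0,-3],0.1],[[0,0,0],[0,0,-3],0.1]]}}

```text
clock: 12.9
position: [0.5379, -0.1575, 0.1275]
ee_rot: [2.41, 2.012, 0.002]
force: [-2.7, 0.7, 13.7]
width: 0.167
gripper_force: 35.0
```

Run:
```python
from h import *
d,P,M,s=snap('wrist');print(s['ft_torque'],s['force'],s['joints'][6],s['ee_rot'])
a=d['img'][205:285,270:370,::-1];a=np.clip(255*(a/255.)**.5,0,255).astype('uint8')
cv2.imwrite('pics/w5c.png',cv2.resize(a,(750,600),interpolation=2))
```

```text
[0.10337672 0.54742476 0.06633486] [-2.73995522  0.69827723 13.74519607] -0.23554976332257582 [2.40975828 2.01190983 0.00246005]
```

View pics/w5c.png

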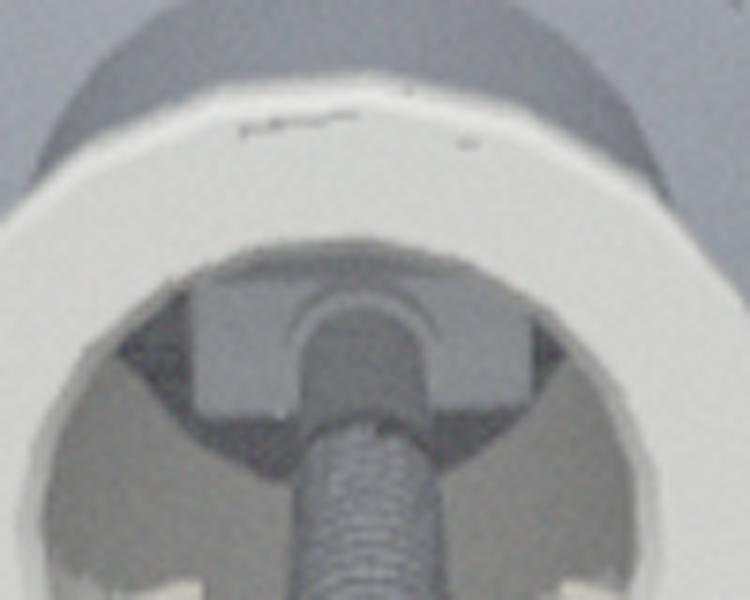

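The head is again square to the gripper, so the knob is tight. Lift.

Request:
{"op": "jog_arm", "data": {"rows": [[[0,0,0.3],[0,0,0],0.1],[[0,0,1],[0,0,0],0.1],[[0,0,2.5],[0,0,0],0.1],[[0,0,4],[0,0,0],0.1],[[0,0,6],[0,0,0],0.1],[[0,0,8.5],[0,0,0],0.1],[[0,0,11],[0,0,0],0.1],[[0,0,11],[0,0,0],0.1]]}}

```text
clock: 13.95
position: [0.538, -0.1577, 0.2385]
ee_rot: [2.409, 2.011, 0.004]
force: [0.2, -0.8, -1.7]
width: 0.161
gripper_force: 35.0
```

Run:
```python
from h import *
d,P,M,s=snap('wrist');print(s['clock'],s['position'],s['force'],s['ee_rot'])
h=P[225:275,270:370].reshape(-1,3);h=h[(h[:,2]>.125)&(h[:,2]<.165)];print(h.min(0),h.max(0),cv2.minAreaRect((h[:,:2]*1000).astype(np.float32)))
a=d['img'][205:285,267:373,::-1];a=np.clip(255*(a/255.)**.5,0,255).astype('uint8')
cv2.imwrite('pics/w6c.png',cv2.resize(a,(795,600),interpolation=2))
```

```text
13.95 [ 0.5379538  -0.15769302  0.23852973] [ 0.21567568 -0.82223706 -1.66134809] [2.40910958 2.01075745 0.00387751]
[ 0.5178775  -0.16657744  0.14565895] [ 0.55671234 -0.15159501  0.16475636] ((537.3424072265625, -158.95562744140625), (11.995424270629883, 38.74995040893555), 81.73841094970703)
```

View pics/w6c.png

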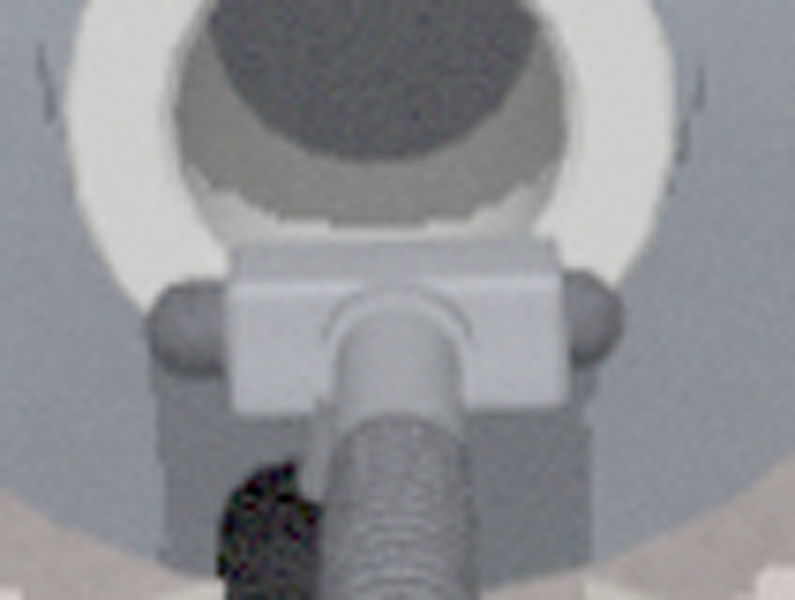

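The tips are clearly out, about 39–40 mm across. On to the rack.

Request:
{"op": "jog_arm", "data": {"rows": [[[-1,4,0],[0,0,1],0.1],[[-3,10,0],[0,0,3.2],0.1],[[-5,16,0],[0,0,3.2],0.1],[[-6.5,21,0],[0,0,3.2],0.1],[[-7.7,25,0],[0,0,3.2],0.1],[[-7.7,27,0],[0,0,3.2],0.1],[[-7.7,27,0],[0,0,3.2],0.1],[[-7.7,27,0],[0,0,3.2],0.1]]}}

```text
clock: 15.0
position: [0.4596, 0.1111, 0.2352]
ee_rot: [-2.356, -2.078, 0.002]
force: [-0.4, -0.0, -1.1]
width: 0.165
gripper_force: 35.0
```

Request:
{"op": "jog_arm", "data": {"rows": [[[0,0,-3],[0,0,0],0.1],[[0,0,-5],[0,0,0],0.1],[[0,0,-7],[0,0,0],0.1],[[0,0,-8],[0,0,0],0.1],[[0,0,-8.5],[0,0,0],0.1],[[0,0,-8.5],[0,0,0],0.1],[[0,0,-8.5],[0,0,0],0.1]]}}

```text
clock: 15.88
position: [0.4602, 0.1124, 0.1514]
ee_rot: [2.354, 2.079, 0.001]
force: [0.6, -0.2, -1.6]
width: 0.165
gripper_force: 35.0
```

Run:
```python
from h import *
d,P,M,s=snap('wrist');print(s['clock'],s['position'],s['force'],s['ee_rot'])
np.savez('w7.npz',P=P,img=d['img'])
h=P[205:285,260:380].reshape(-1,3);h=h[(h[:,2]>.053)&(h[:,2]<.08)];print(h.min(0),h.max(0),cv2.minAreaRect((h[:,:2]*1000).astype(np.float32)))
a=d['img'][160:310,220:420,::-1];a=np.clip(255*(a/255.)**.6,0,255).astype('uint8')
cv2.imwrite('pics/w7c.png',cv2.resize(a,(800,600),interpolation=2))
q=P[100:300,200:440].reshape(-1,3);q=q[(q[:,2]>.029)&(q[:,2]<.037)];print(cv2.minAreaRect((q[:,:2]*1000).astype(np.float32)))
```

```text
15.875 [0.46017186 0.11243907 0.15141994] [ 0.61337273 -0.20164257 -1.58274776] [2.35437182e+00 2.07919537e+00 1.39738854e-03]
[0.43957018 0.1040361  0.059055  ] [0.47886399 0.11786974 0.07998985] ((459.1599426269531, 111.04486846923828), (12.46277904510498, 39.353355407714844), 84.3065185546875)
((464.391845703125, 138.26815795898438), (125.68319702148438, 92.58877563476562), 84.99363708496094)
```

View pics/w7c.png

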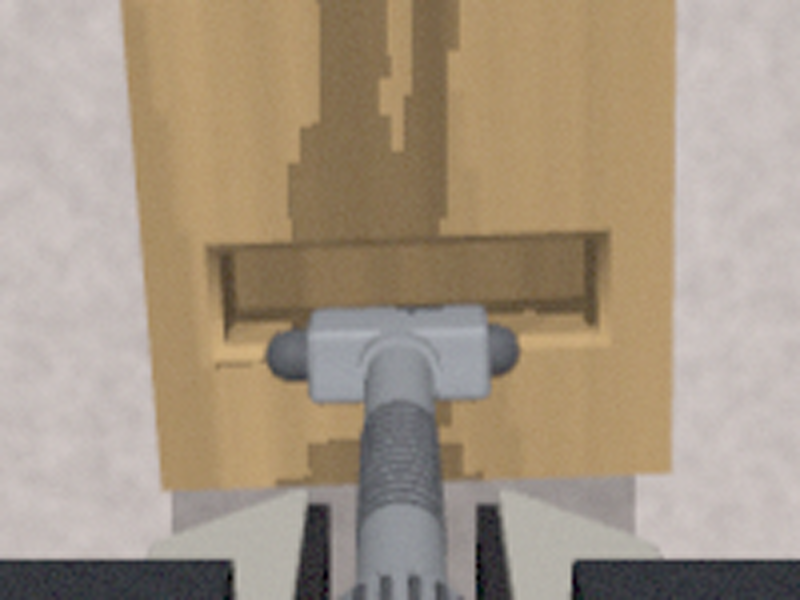

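Run:
```python
from h import *
P=np.load('w7.npz')['P']
for u in(280,355,362,366):
    for v in list(range(215,224))+list(range(238,254)):print(u,v,P[v,u].round(4)) if abs(P[v,u,2]-.034)<.003 or 1 and v in(218,219,220,244,245,246,247,248) else 0
```

```text
280 215 [0.435  0.1277 0.0327]
280 216 [0.4349 0.127  0.0327]
280 217 [0.435  0.1266 0.0342]
280 218 [0.4349 0.1259 0.0339]
280 219 [0.4349 0.1255 0.0352]
280 220 [0.4346 0.1244 0.0338]
280 221 [0.4344 0.1235 0.033 ]
280 222 [0.4342 0.1226 0.0321]
280 244 [0.431  0.1051 0.0263]
280 245 [0.4313 0.1052 0.0291]
280 246 [0.4314 0.105  0.031 ]
280 247 [0.4314 0.1045 0.0318]
280 248 [0.4315 0.1041 0.033 ]
280 249 [0.4315 0.1037 0.0338]
280 250 [0.4313 0.1028 0.0332]
280 251 [0.4314 0.1026 0.035 ]
280 252 [0.4312 0.1016 0.0342]
280 253 [0.4312 0.1012 0.0353]
355 215 [0.4863 0.1216 0.0342]
355 216 [0.4862 0.1208 0.0337]
355 217 [0.4862 0.12   0.0333]
355 218 [0.4861 0.1194 0.0337]
355 219 [0.4861 0.1185 0.0329]
355 220 [0.4861 0.1173 0.0312]
355 244 [0.4843 0.1002 0.032 ]
355 245 [0.4842 0.0996 0.0324]
355 246 [0.4841 0.0988 0.0324]
355 247 [0.484  0.0985 0.0335]
355 248 [0.4839 0.0979 0.0339]
355 249 [0.4839 0.0969 0.0332]
355 250 [0.4837 0.0966 0.0346]
355 251 [0.4837 0.0956 0.0337]
355 252 [0.4836 0.0947 0.0332]
355 253 [0.4835 0.0944 0.0345]
362 215 [0.4911 0.1208 0.0333]
362 216 [0.491 
[... 276 characters left out ...]
888 0.097  0.0332]
362 249 [0.4887 0.0968 0.0346]
362 250 [0.4886 0.096  0.0346]
362 251 [0.4886 0.095  0.0338]
362 252 [0.4885 0.0942 0.0337]
362 253 [0.4884 0.0937 0.0343]
366 215 [0.4938 0.1206 0.0337]
366 216 [0.4938 0.1198 0.0335]
366 217 [0.4937 0.1192 0.0339]
366 218 [0.4937 0.1182 0.0328]
366 219 [0.4936 0.1175 0.0327]
366 220 [0.4954 0.1111 0.0107]
366 243 [0.4921 0.0998 0.0316]
366 244 [0.492  0.0995 0.0328]
366 245 [0.4918 0.0991 0.0339]
366 246 [0.4917 0.0986 0.0346]
366 247 [0.4916 0.0977 0.0341]
366 248 [0.4915 0.0971 0.0344]
366 249 [0.4915 0.0962 0.0341]
366 250 [0.4914 0.0955 0.0341]
366 251 [0.4914 0.0945 0.0333]
366 252 [0.4914 0.0938 0.0333]
366 253 [0.4913 0.0931 0.0335]
```

Request:
{"op": "jog_arm", "data": {"rows": [[[0,0.05,-0.7],[0,0,0.5],0.1],[[0,0.05,-1.4],[0,0,0.5],0.1],[[0,0.05,-2.1],[0,0,0.5],0.1],[[0,0.05,-2.6],[0,0,0.5],0.1],[[0,0.05,-2.6],[0,0,0.5],0.1]]}}

```text
clock: 16.55
position: [0.4594, 0.1128, 0.1244]
ee_rot: [-2.345, -2.09, 0.001]
force: [0.5, -0.3, -0.9]
width: 0.164
gripper_force: 35.0
```

Request:
{"op": "jog_arm", "data": {"rows": [[[0,0,-0.5],[0,0,0],0.1],[[0,0,-1],[0,0,0],0.1],[[0,0,-1.5],[0,0,0],0.1],[[0,0,-1.7],[0,0,0],0.1],[[0,0,-1.7],[0,0,0],0.1]]}}

```text
clock: 17.18
position: [0.4597, 0.1129, 0.1077]
ee_rot: [-2.345, -2.09, 0.0]
force: [0.3, -0.1, -1.5]
width: 0.165
gripper_force: 35.0
```

In the slot freely (underside ≈14 mm, below the rack top). Creep down.

Request:
{"op": "jog_arm", "data": {"rows": [[[0,0,-0.1],[0,0,0],0.1],[[0,0,-0.2],[0,0,0],0.1],[[0,0,-0.3],[0,0,0],0.1],[[0,0,-0.4],[0,0,0],0.1],[[0,0,-0.4],[0,0,0],0.1]]}}

```text
clock: 17.8
position: [0.4597, 0.1129, 0.1038]
ee_rot: [-2.346, -2.09, 0.0]
force: [-0.8, -0.4, -1.0]
width: 0.164
gripper_force: 35.0
```

Request:
{"op": "jog_arm", "data": {"rows": [[[0,0,-0.05],[0,0,0],0.1],[[0,0,-0.1],[0,0,0],0.1],[[0,0,-0.1],[0,0,0],0.1]]}}

```text
clock: 18.18
position: [0.4598, 0.1129, 0.1028]
ee_rot: [2.345, 2.09, 0.0]
force: [-0.5, 0.5, -2.0]
width: 0.164
gripper_force: 35.0
```

Request:
{"op": "jog_arm", "data": {"rows": [[[0,0,-0.05],[0,0,0],0.1],[[0,0,-0.1],[0,0,0],0.1],[[0,0,-0.1],[0,0,0],0.1]]}}

```text
clock: 18.55
position: [0.4601, 0.1132, 0.1024]
ee_rot: [2.345, 2.09, 0.001]
force: [-0.4, -0.5, 6.0]
width: 0.165
gripper_force: 35.0
```

Request:
{"op": "jog_arm", "data": {"rows": [[[0,0,0.04],[0,0,0],0.1],[[0,0,0.04],[0,0,0],0.2],[[0,0,0.04],[0,0,0],0.25],[[0,0,0.04],[0,0,0],0.35],[[0,0,0.04],[0,0,0],0.45],[[0,0,0.04],[0,0,0],0.5]]}}

```text
clock: 19.3
position: [0.4598, 0.1129, 0.1022]
ee_rot: [2.346, 2.09, 0.0]
force: [-0.3, -0.9, -0.0]
width: 0.487
gripper_force: 0.0
```

Request:
{"op": "jog_arm", "data": {"rows": [[[0,0,1],[0,0,0],0.5],[[0,0,3],[0,0,0],0.5],[[0,0,6],[0,0,0],0.5],[[0,0,10],[0,0,0],0.5],[[0,0,14],[0,0,0],0.5],[[0,-5,14],[0,0,0],0.5],[[0,-9,14],[0,0,0],0.5],[[0,-9,14],[0,0,0],0.5]]}}

```text
clock: 20.3
position: [0.4597, 0.0196, 0.2428]
ee_rot: [2.35, 2.083, -0.001]
force: [0.6, -0.0, -0.8]
width: 0.5
gripper_force: 0.0
```

Run:
```python
from h import *
d,P,M,s=snap('wrist');print(s['clock'],s['position'],s['force'],s['width'])
a=d['img'][30:180,220:420,::-1];a=np.clip(255*(a/255.)**.6,0,255).astype('uint8')
cv2.imwrite('pics/w8c.png',cv2.resize(a,(800,600),interpolation=2))
q=P[:200,240:400].reshape(-1,3);q=q[q[:,1]<.15]
t=q[q[:,2]>.10];t2=t[t[:,2]>t[:,2].max()-.006];print(t[:,2].max(),np.median(t2,0))
h=q[(q[:,2]>.013)&(q[:,2]<.027)];print(h.min(0),h.max(0))
```

```text
20.3 [0.45967798 0.01963869 0.24275389] [ 0.55820793 -0.02101198 -0.80223251] 0.4997389998726683
0.13564049488338276 [0.45999281 0.11099751 0.13287833]
[0.42858744 0.10022187 0.01327387] [0.49601118 0.12240347 0.02696016]
```

View pics/w8c.png

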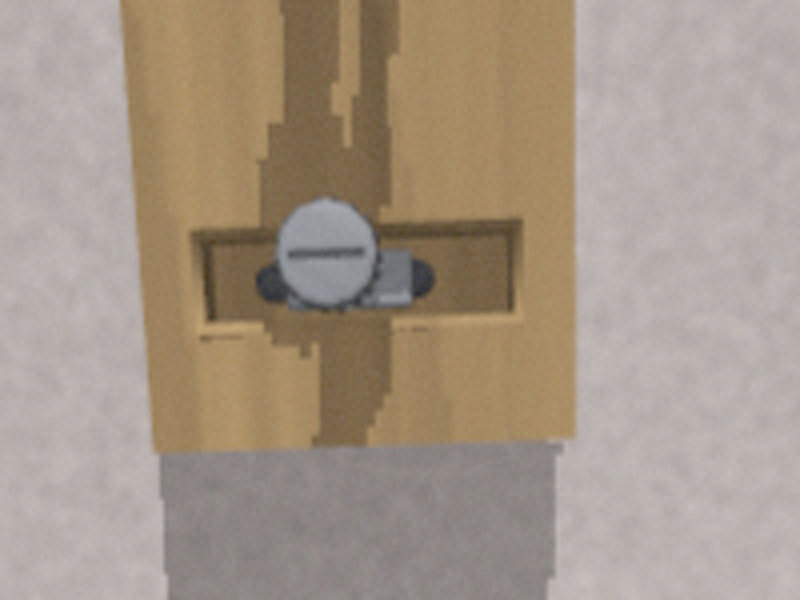

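The gauge stands upright in its slot (knob at the same height as at the start), released, with both plungers out and the knob slot aligned with the head.

```bash
python3 -c "
from cell import arm
print(arm.sign_off())"
```

```text
the job is handed in; nothing more can be done
None
```

I measured the bore with the middle-sized gauge, re-locked it at about 39–40 mm as seen by the wrist camera, stood it back upright in its free slot and handed the job in; no verdict was returned.

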